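Start the filter-press screw

ROBOT

A 7-joint arm with a two-finger parallel gripper is mounted at the origin on the work surface. World frame = base frame: x ahead of the robot, y to its left, z up, the work surface at z = 0. Lengths are in m, angles in rad, forces in N, time in s.
With the tool pointing down it reaches from about 0.4 to 0.9 m from the base axis. Payload 5.6 kg.
Tool frame: the origin (TCP) lies midway between the tips of the shut fingers; the grasp point (between the pads) lies 19 mm behind it; z points along the fingers, y is the line along which they close (so a half turn about z gives the same grasp; the last joint's range is limited). The gripper opens to 92 mm and grips with 3 to 60 N. Pads are 20 mm wide; open, the fingers measure 128 mm over their backs; the gripper's body (75 mm by 189 mm) begins 69 mm behind the grasp point.
Start: joints at [1.102, 0.468, -0.012, 1.603, 0.006, 1.071, -0.056], TCP at [0.268, -0.592, 0.215] pointing down, gripper open.
Joint ranges: [-2.53, 2.53], [-0.31, 2.02], [-1.57, 1.55], [0.28, 2.44], [-1.29, 4.43], [0.15, 1.84], [-2.92, 2.92]. Speed limits (rad/s): [2.57, 2.57, 3.14, 3.14, 3.14, 3.14, 3.14].

INTERFACE

Orientations are given as a unit quaternion [x, y, z, w].
In Python, from cell import * gives the robot as it stands. The module is installed in compiled form; this text tells all that it offers.
- The arm moves only by the tool apply_moves, never from a script. Its argument "commands" is a list of rows, each an object with "dp": the shift along the world's x, y, z in mm, a list of three; "twist": the turn, a rotation vector about the world's x, y, z in degrees, a list of three; "jaw": the closure, from 0 (fully open) to 1 (shut). A call has 1 to 10 rows; each row is the pose to reach, as a shift and turn from the pose commanded when the call began; what a row does not reach only later rows make up. A row lasts 1/8 s, in which the tool goes at most 62.5 mm and 10.7 degrees, less where a joint would pass 70% of its speed; a pose out of reach is approached as far as the arm can. A call with a gripper value outside its range is refused whole. The fingers move at their own pace and stop on an object; "newtons" is the grip in N (left out, the last holds). Time passes only in rows, so rows that repeat a pose let the fingers close. It gives the time, the measured TCP pose, the force, the opening and the grip force at its end, in the units of the state.
- observe(): the state, without advancing time (a new reading comes with each control period).
- capture(name): name is "side" or "top" or "wrist"; returns (picture, depth): 420x560x3 uint8, red, green, blue; 420x560 float32, m along the optical axis (not along the pixel's ray), 0 where there is no reading.
- camera_params(name): a dict with "camera_matrix" (3x3 intrinsics, pixels), "world_to_cam" (4x4, takes a point from world to camera coordinates). Camera axes: x right, y down, z forward; pixel columns grow to the right and rows downward; lengths in m; the calibration is good to about 2 mm. A picture is of the moment at which its call begins: read the wrist's pose just before it. camera_params takes no time and is no camera call; for the wrist camera it gives the pose at the moment of the call.
- sign_off(): hands the job in; it is judged then, once.
The state is a dict: "clock": time; "q": joint angles; "joint_velocities": joint speeds; "joint_torque": joint torques, N m; "tcp_pos": TCP position; "tool_rot": TCP orientation; "force": force on the tool from outside, world axes, zero at the start; "torque": the same for the moment, N m; "grip_width": opening from 0.0 (shut) to 1.0 (fully open); "gripper_force": force on a finger pad.
Only numpy, scipy, OpenCV 4.12 (cv2) and the standard library are available. Lean on these libraries where they do the work, as an engineer would, in place of code of your own. Each camera call takes 0.05 s, during which the arm holds its last target. There are 200 camera calls.

TASK

Start the crank screw of the filter press without crossing its thread: by the crank handle, turn it backward (counter-clockwise from above) until you feel the screw drop off the end of the thread, then turn it forward one full turn from there. Finish with the handle still held in the fingers and at rest, keeping the screw started at that one turn, and leave the other things on the bench where they are.

Things in the scene. Friction and masses are not known exactly. Their poses are not given: they have to be found in the camera images.
- press: The bench filter press, fixed to the bench: grey base plate 150 x 190 x 16 mm (x, y, z), two steel posts, a grey cross-beam and in its middle an upright round threaded boss 54 mm across. Origin: centre of the underside of the base, on the screw's axis; z up.
- boss_top (a point): Centre of the boss's top face, on the screw's axis, 173 mm above the bench. Fixed. Inside is a right-hand thread, pitch 6 mm. At the start the screw's thread only rests on top of the boss's first thread: turned forward it binds within half a turn (do not force it); turned backward it climbs at the pitch to the thread's end and there drops 6 mm.
- hub (a point): Centre of the top face of the screw's hub (32 mm across), on the screw's axis, 223 mm above the bench plus rise plus lift; turns with the screw. Screw and crank weigh about 0.8 kg and fall by their own weight at the thread drop, but gripping fingers hold them up: press lightly down, or ease the grip now and then to let them drop.
- grip (a point): Grip point of the crank handle: on the handle's own upright axis, half-way up it, 50 mm from the screw's axis and 244 mm above the bench plus rise plus lift; goes round, up and down with the screw.
- handle: The crank handle: upright round black sleeve 18 mm across, 50 mm tall, free all round and above; spins on its own pin but does not slide along it, so the crank can be swung right round without turning the gripper. Origin: centre of its lower end, 25 mm below the grip point, 2 mm above the crank's flat steel arm (18 mm wide) and 4 mm below the hub's top.
- screw (a joint): Turn of the screw and its crank, rad, counter-clockwise from above positive (backward, unscrewing). A few N at the handle turn it. The thread's end lies 0.3 to 2.6 rad backward of the start, at another place and reading every time; the crank can go on backward at most 2 rad past the drop. Forward from the drop it runs for 1.5 turns.
- rise (a joint): Height of the screw due to its turn, m, up positive, always 6 mm a turn: 0.00095 per rad of 'screw', 0 where 'screw' reads 0.
- lift (a joint): Further height of the screw, m: 0.005 to 0.006 while it still rests on top of the first thread, 0 once it has dropped into the thread. In the first turn after the drop it could still be lifted out again by pulling up: follow it down as it sinks.
- jar: Bystander: closed sample jar, 54 mm across, 75 mm tall, standing beside the press; to be left alone.
- weight: Bystander: turned steel weight with a small knob, 48 mm across, 65 mm tall, standing beside the press; to be left alone.
- spatula: Bystander: 200 mm spatula lying on the bench on the robot's side of the press; to be left alone.
- collar: Bystander: loose aluminium ring, 60 mm across, 12 mm high, lying beyond the press; to be left alone.
- mallet: Bystander: 270 mm rubber mallet with wooden handle, lying far to the right; to be left alone.
- beaker: Bystander: open aluminium cup, 72 mm across, 90 mm tall, to the left; to be left alone.
- driver: Bystander: 200 mm screwdriver lying to the left; to be left alone.

How it is judged:
On the way:
1. turned backward until the screw has dropped off the end of the thread (value of joint lift below 0.0015 m), for 0.1 s.
At the end, for the whole second after the job is handed in: The screw is in its thread (lift under 2 mm), about one turn forward of the drop (within a quarter turn always passes: rise between -7.9 and -4.1 mm), turns no faster than 0.15 rad/s, and the fingers hold the crank handle (more than 1 N, fingers' centre within 20 mm of its axis) (value of joint lift below 0.002 m and value of joint rise between -0.0079 and -0.0041 m and velocity of joint screw between -0.15 and 0.15 rad/s and contact force between the fingers and handle above 1 N and horizontal distance between the grasp point and grip below 0.02 m); the arm keeps its last pose, push and grip.
It fails at once if a bystander is moved by more than 20 mm (distance of any of jar, weight, spatula, collar, mallet, beaker, driver from where it was at the start of the episode above 0.02 m).
It also fails if it takes over 61 s, if anything falls off the work surface, if the arm or the gripper's body presses on something with over 40 N, if the wrist force passes 120 N, or if a joint passes its speed limit or range.

## Working session

There is one attempt and no reset: what is moved stays moved. The work goes in short steps, Python scripts to look and compute and a tool call to move; the robot and the scene stay as the last step left them, time stands still between calls to the robot, and variables do not carry over. Pictures are saved under pics/ and viewed, at most 10 in all, crops included, and the job is handed in when it is done.

Besides the shell and the picture viewer there is one more tool, called as a command line: name --argument value ..., lists and objects as JSON in quotes. apply_moves: Moves the arm, as the interface text tells. Its arguments: {"type":"object","properties":{"commands":{"type":"array"},"newtons":{"type":"number"}},"required":["commands"]}

```bash
mkdir -p pics; python3 - <<'E'
from cell import *
import cv2, numpy as np
o=observe();print({k:np.round(v,3) for k,v in o.items()})
ims=[]
for n in("top","side"):
    p,d=capture(n);c=camera_params(n);np.savez(f"{n}.npz",p=p,d=d,K=c["camera_matrix"],T=c["world_to_cam"])
    cv2.imwrite(f"pics/{n}0.png",p[:,:,::-1]);print(n,np.round(c["camera_matrix"],1).tolist(),np.round(c["world_to_cam"],3).tolist())
E
```

```text
{'clock': np.float64(0.0), 'q': array([ 1.102,  0.468, -0.012,  1.604,  0.006,  1.071, -0.056]), 'joint_velocities': array([ 0.   ,  0.001, -0.   , -0.001,  0.   ,  0.   ,  0.001]), 'joint_torque': array([-1.0000e-03, -5.2059e+01, -1.3000e-02, -2.4376e+01, -5.7000e-02,
        1.7000e-02,  0.0000e+00]), 'tcp_pos': array([ 0.268, -0.591,  0.214]), 'tool_rot': array([ 0.977,  0.211, -0.   , -0.001]), 'force': array([-0.312,  0.267,  0.531]), 'torque': array([ 0.03 ,  0.054, -0.057]), 'gripper_force': np.float64(0.0), 'grip_width': np.float64(1.0)}
top [[546.8, 0.0, 263.5], [0.0, 546.8, 213.7], [0.0, 0.0, 1.0]] [[-0.024, -1.0, 0.004, -0.004], [-0.996, 0.023, -0.082, 0.536], [0.082, -0.006, -0.997, 1.637], [0.0, 0.0, 0.0, 1.0]]
side [[510.9, 0.0, 280.9], [0.0, 510.9, 207.9], [0.0, 0.0, 1.0]] [[1.0, -0.024, 0.011, -0.501], [-0.009, -0.708, -0.706, 0.146], [0.025, 0.706, -0.708, 1.363], [0.0, 0.0, 0.0, 1.0]]
```

View pics/top0.png

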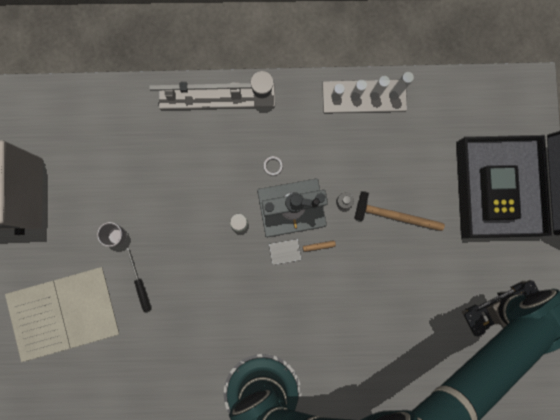

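View pics/side0.png

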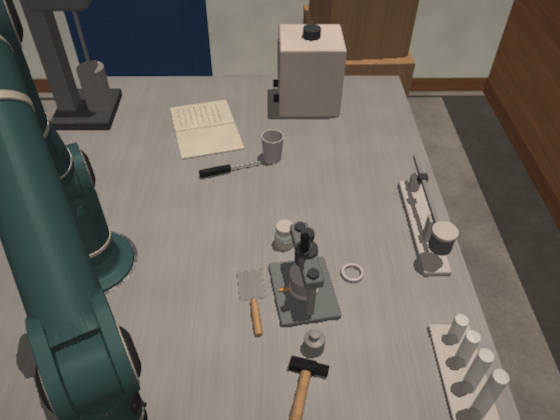

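The top view shows the press at about (292,207), and the side view shows it at about (305,275). The black handle in the side view is near (305,240). I'll enlarge both.

```bash
python3 - <<'E'
import cv2, numpy as np
a=np.load("top.npz");b=np.load("side.npz")
A=cv2.resize(a['p'][172:242,245:345],None,fx=5,fy=5,interpolation=2)[:,:,::-1]
B=cv2.resize(b['p'][210:330,255:355],None,fx=5,fy=5,interpolation=2)[:,:,::-1][:,:,:]
B=cv2.resize(b['p'][215:331,262:346],None,fx=5,fy=5,interpolation=2)[:,:,::-1]
h=max(len(A),len(B))
C=np.zeros((h,A.shape[1]+B.shape[1],3),np.uint8);C[:len(A),:A.shape[1]]=A;C[:len(B),A.shape[1]:]=B
C=C[:, :];C=np.clip(C.astype(float)*1.8,0,255).astype(np.uint8)
print(C.shape);C=cv2.resize(C,(int(C.shape[1]*.86),int(C.shape[0]*.86)));cv2.imwrite("pics/crop.png",C)
print(C.shape)
T=a['T'];K=a['K'];d=a['d']
v,u=np.mgrid[180:236,255:332];z=d[v,u]
P=np.stack([(u-K[0,2])/K[0,0]*z,(v-K[1,2])/K[1,1]*z,z],-1)
W=(P-T[:3,3])@T[:3,:3]
for lo,hi in((.25,.31),(.21,.245),(.18,.21),(.14,.18)):
    m=(W[...,2]>lo)&(W[...,2]<hi);print(lo,m.sum(),W[m].mean(0),np.median(W[m],0),u[m].mean() if m.any() else 0,v[m].mean(), W[m].min(0),W[m].max(0))
E
```

```text
(580, 920, 3)
(498, 791, 3)
0.25 45 [ 0.54432406 -0.15088789  0.2680365 ] [ 0.54483373 -0.15138963  0.27017841] 315.6666666666667 201.44444444444446 [ 0.53571137 -0.15929901  0.25206169] [ 0.55410584 -0.14222601  0.27543037]
0.21 197 [ 0.55131326 -0.11589204  0.22286452] [ 0.55123858 -0.11319943  0.22311908] 300.8071065989848 200.91878172588832 [ 0.53436681 -0.15915902  0.21060769] [ 0.57041703 -0.08690962  0.24461229]
0.18 7 [ 0.54829442 -0.111945    0.19555991] [ 0.54358336 -0.10378902  0.20209158] 298.7142857142857 203.14285714285714 [ 0.53557241 -0.17776046  0.18043082] [ 0.56797643 -0.03953898  0.20998606]
0.14 823 [ 0.5530292  -0.09422768  0.16399133] [ 0.55155895 -0.08395133  0.16335377] 291.4665856622114 202.73025516403402 [ 0.52075316 -0.19455081  0.14012423] [ 0.58755987 -0.01217715  0.17965494]
```

View pics/crop.png

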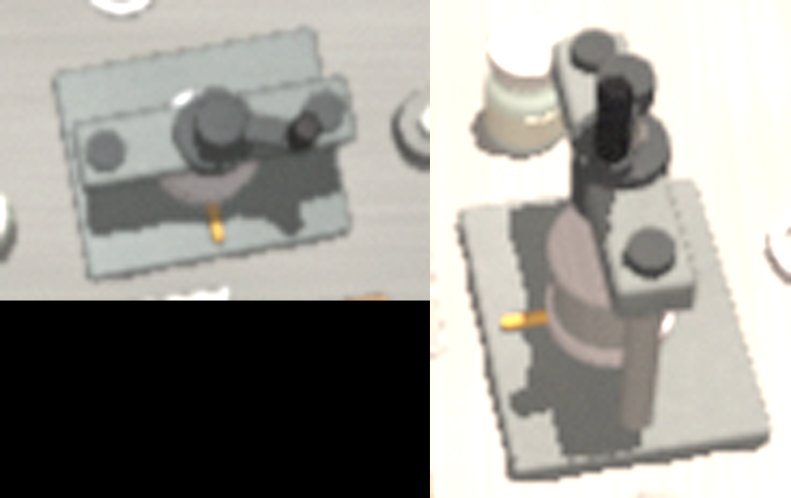

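The top crop shows the hub top at about (222,117), which is original pixel (296.6,199.2). The handle top is at about (303,130), original (315.5,202), so the crank points toward -y. Next I'll compute the positions.

```bash
cat > h.py <<'E'
import numpy as np
def ray(n,u,v,z):
    a=np.load(n+".npz");T=a['T'];K=a['K'];R=T[:3,:3];c=-R.T@T[:3,3]
    d=R.T@np.array([(u-K[0,2])/K[0,0],(v-K[1,2])/K[1,1],1]);return c+d*(z-c[2])/d[2]
E
python3 - <<'E'
from h import *
for n,u,v,z in(("top",296.6,199.2,.2285),("top",315.7,201.5,.2745),("side",262+(618-430)/4.3,215+125/4.3,.2495),("side",262+(630-430)/4.3,215+78/4.3,.2285)):print(n,ray(n,u,v,z))
for n in("top","side"):
    a=np.load(n+".npz");T=a['T'];K=a['K'];d=a['d'];v,u=np.mgrid[:420,:560];z=d
    P=np.stack([(u-K[0,2])/K[0,0]*z,(v-K[1,2])/K[1,1]*z,z],-1);W=(P-T[:3,3])@T[:3,:3]
    near=(z>0)&(np.hypot(W[...,0]-.55,W[...,1]+.12)<.08)
    for lo,hi in((.268,.285),(.235,.268),(.225,.234)):
        m=near&(W[...,2]>lo)&(W[...,2]<hi);p=W[m]
        if len(p):print(n,lo,len(p),(p.min(0)+p.max(0))/2,p.max(0)-p.min(0),np.median(p,0))
    m=near&(W[...,2]>.218)&(W[...,2]<.235)&(np.hypot(W[...,0]-.552,W[...,1]+.1)<.022);p=W[m];print(n,'hub',len(p),(p.min(0)+p.max(0))/2,p.max(0)-p.min(0),np.median(p,0))
E
```

```text
top [ 0.55558578 -0.10439192  0.2285    ]
top [ 0.54351663 -0.15031521  0.2745    ]
side [ 0.54754972 -0.15866704  0.2495    ]
side [ 0.55765743 -0.10849797  0.2285    ]
top 0.268 28 [ 0.54520057 -0.15130464  0.2721361 ] [0.01573785 0.01598873 0.00658854] [ 0.54507522 -0.15163133  0.27119484]
top 0.235 22 [ 0.54490861 -0.14982638  0.25144261] [0.01839447 0.01520075 0.03249495] [ 0.54057097 -0.14783155  0.26274172]
top 0.225 60 [ 0.55168012 -0.11979881  0.22862502] [0.03136575 0.06577837 0.00675497] [ 0.55366166 -0.10282523  0.22769109]
top hub 118 [ 0.55528668 -0.10443494  0.22510129] [0.03026071 0.03505063 0.01326825] [ 0.55376514 -0.10293899  0.22490099]
side 0.268 49 [ 0.54358332 -0.15222772  0.27247776] [0.0169095  0.01757116 0.00889777] [ 0.54489118 -0.15341832  0.27164933]
side 0.235 90 [ 0.5441163  -0.15654174  0.25166714] [0.0181486  0.01302924 0.03260233] [ 0.54264793 -0.15822174  0.25208547]
side 0.225 94 [ 0.55226607 -0.12429727  0.22909344] [0.03202195 0.0738354  0.00781313] [ 0.55315591 -0.10204324  0.22749898]
side hub 97 [ 0.55351936 -0.10373506  0.22544682] [0.02951537 0.03271099 0.01127712] [ 0.55856702 -0.10048867  0.22685568]
```

apply_moves --commands '[{"dp": [0, 0, 60], "twist": [0, 0, 0], "jaw": 0}, {"dp": [20, 30, 106], "twist": [0, 0, 0], "jaw": 0}, {"dp": [276, 440, 106], "twist": [0, 0, 0], "jaw": 0}, {"dp": [276, 440, 106], "twist": [0, 0, 0], "jaw": 0}, {"dp": [276, 440, 106], "twist": [0, 0, 0], "jaw": 0}, {"dp": [276, 440, 106], "twist": [0, 0, 0], "jaw": 0}, {"dp": [276, 440, 106], "twist": [0, 0, 0], "jaw": 0}, {"dp": [276, 440, 106], "twist": [0, 0, 0], "jaw": 0}, {"dp": [276, 440, 106], "twist": [0, 0, 0], "jaw": 0}, {"dp": [276, 440, 106], "twist": [0, 0, 0], "jaw": 0}]'

```text
clock: 1.35
tcp_pos: [0.5453, -0.149, 0.3204]
tool_rot: [0.977, 0.212, -0.0, -0.0]
force: [-0.8, 0.2, -0.9]
grip_width: 1.0
gripper_force: 0.0
```

apply_moves --commands '[{"dp": [-1, -2, -50], "twist": [0, 0, 0], "jaw": 0}, {"dp": [-1, -2, -75], "twist": [0, 0, 0], "jaw": 0}, {"dp": [-1, -2, -88], "twist": [0, 0, 0], "jaw": 0}, {"dp": [-1, -2, -88], "twist": [0, 0, 0], "jaw": 0}, {"dp": [-1, -2, -88], "twist": [0, 0, 0], "jaw": 0}]'

```text
clock: 1.98
tcp_pos: [0.5442, -0.1543, 0.2338]
tool_rot: [0.977, 0.211, 0.001, 0.0]
force: [-0.2, 0.8, -0.4]
grip_width: 0.999
gripper_force: 0.0
```

```bash
python3 - <<'E'
from cell import *
import cv2
o=observe();print(o['tcp_pos'],o['force'],o['gripper_force'])
ims=[capture(n)[0] for n in("wrist","side")]
w=cv2.resize(ims[0],(533,400));s=cv2.resize(ims[1][200:300,270:335],(260,400))
cv2.imwrite("pics/c1.png",cv2.hconcat([w,s])[:,:,::-1])
E
```

```text
[ 0.54418304 -0.15427766  0.23378541] [-0.22774595  0.79772323 -0.35549014] 0.0
```

View pics/c1.png

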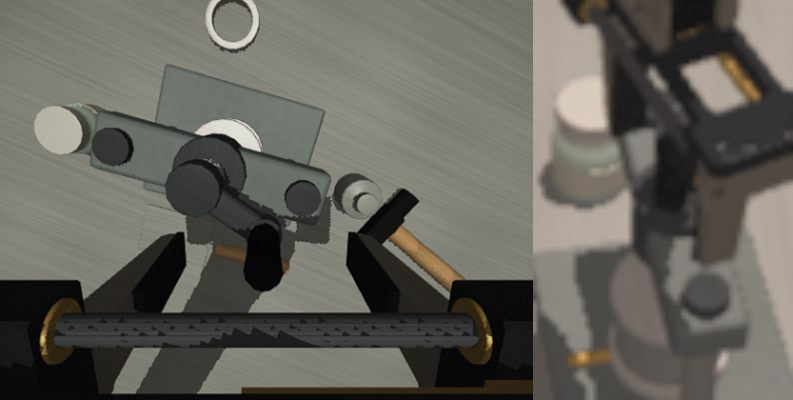

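The handle stands between the open fingers at about (264,255), with the crank arm leading to the hub at (195,185). I'll close on it.

apply_moves --commands '[{"dp": [0, 2, 0], "twist": [0, 0, 0], "jaw": 0.5}, {"dp": [0, 2, 0], "twist": [0, 0, 0], "jaw": 0.9}, {"dp": [0, 2, 0], "twist": [0, 0, 0], "jaw": 1}, {"dp": [0, 2, 0], "twist": [0, 0, 0], "jaw": 1}, {"dp": [0, 2, 0], "twist": [0, 0, 0], "jaw": 1}, {"dp": [0, 2, 0], "twist": [0, 0, 0], "jaw": 1}]' --newtons 15

```text
clock: 2.82
tcp_pos: [0.5434, -0.152, 0.2326]
tool_rot: [0.977, 0.211, -0.0, 0.0]
force: [0.1, 0.4, -0.6]
grip_width: 0.37
gripper_force: 0.0
```

apply_moves --commands '[{"dp": [0, 0, 0], "twist": [0, 0, 0], "jaw": 1}, {"dp": [0, 0, 0], "twist": [0, 0, 0], "jaw": 1}, {"dp": [0, 0, 0], "twist": [0, 0, 0], "jaw": 1}, {"dp": [0, 0, 0], "twist": [0, 0, 0], "jaw": 1}]'

```text
clock: 3.32
tcp_pos: [0.5434, -0.1523, 0.2326]
tool_rot: [0.977, 0.211, -0.0, 0.0]
force: [-0.5, -0.9, 1.0]
grip_width: 0.201
gripper_force: 15.0
```

```bash
python3 - <<'E'
import numpy as np
t0=np.radians(-102.5);c=-50*np.array([np.cos(t0),np.sin(t0)])
for a in range(-360,260,10):
    t=t0+np.radians(a);print(a,*(np.round(c+50*np.array([np.cos(t),np.sin(t)]),1)),end=' | ')
E
```

```text
-360 -0.0 0.0 | -350 8.6 -1.1 | -340 17.3 -0.8 | -330 25.9 1.1 | -320 33.9 4.5 | -310 41.3 9.1 | -300 47.7 15.0 | -290 53.0 21.9 | -280 57.0 29.7 | -270 59.6 38.0 | -260 60.8 46.6 | -250 60.4 55.3 | -240 58.5 63.9 | -230 55.2 71.9 | -220 50.5 79.3 | -210 44.6 85.7 | -200 37.7 91.0 | -190 30.0 95.0 | -180 21.6 97.6 | -170 13.0 98.8 | -160 4.3 98.4 | -150 -4.2 96.5 | -140 -12.3 93.2 | -130 -19.6 88.5 | -120 -26.0 82.6 | -110 -31.3 75.7 | -100 -35.4 67.9 | -90 -38.0 59.6 | -80 -39.1 51.0 | -70 -38.8 42.3 | -60 -36.9 33.8 | -50 -33.5 25.7 | -40 -28.8 18.4 | -30 -23.0 12.0 | -20 -16.0 6.6 | -10 -8.3 2.6 | 0 0.0 0.0 | 10 8.6 -1.1 | 20 17.3 -0.8 | 30 25.9 1.1 | 40 33.9 4.5 | 50 41.3 9.1 | 60 47.7 15.0 | 70 53.0 21.9 | 80 57.0 29.7 | 90 59.6 38.0 | 100 60.8 46.6 | 110 60.4 55.3 | 120 58.5 63.9 | 130 55.2 71.9 | 140 50.5 79.3 | 150 44.6 85.7 | 160 37.7 91.0 | 170 30.0 95.0 | 180 21.6 97.6 | 190 13.0 98.8 | 200 4.3 98.4 | 210 -4.2 96.5 | 220 -12.3 93.2 | 230 -19.6 88.5 | 240 -26.0 82.6 | 250 -31.3 75.7 |
```

apply_moves --commands '[{"dp": [0, 0, -1], "twist": [0, 0, 0], "jaw": 1}, {"dp": [4.3, -0.7, -1], "twist": [0, 0, 0], "jaw": 1}, {"dp": [8.6, -1.1, -1], "twist": [0, 0, 0], "jaw": 1}, {"dp": [8.6, -1.1, -1], "twist": [0, 0, 0], "jaw": 1}]'

```text
clock: 3.82
tcp_pos: [0.5528, -0.1536, 0.2324]
tool_rot: [0.977, 0.211, 0.001, 0.001]
force: [-0.9, -1.3, 4.5]
grip_width: 0.201
gripper_force: 15.0
```

apply_moves --commands '[{"dp": [4.3, 0.0, 0], "twist": [0, 0, 0], "jaw": 1}, {"dp": [8.7, 0.3, 0], "twist": [0, 0, 0], "jaw": 1}, {"dp": [13.0, 1.0, 0], "twist": [0, 0, 0], "jaw": 1}, {"dp": [17.3, 2.2, 0], "twist": [0, 0, 0], "jaw": 1}, {"dp": [17.3, 2.2, 0], "twist": [0, 0, 0], "jaw": 1}]'

```text
clock: 4.45
tcp_pos: [0.5706, -0.151, 0.2328]
tool_rot: [0.977, 0.211, 0.001, 0.001]
force: [-0.5, -0.5, 5.2]
grip_width: 0.203
gripper_force: 15.0
```

apply_moves --commands '[{"dp": [4.0, 1.6, 0], "twist": [0, 0, 0], "jaw": 1}, {"dp": [8.0, 3.4, 0.1], "twist": [0, 0, 0], "jaw": 1}, {"dp": [11.8, 5.6, 0.2], "twist": [0, 0, 0], "jaw": 1}, {"dp": [15.4, 8.0, 0.3], "twist": [0, 0, 0], "jaw": 1}, {"dp": [15.4, 8.0, 0.3], "twist": [0, 0, 0], "jaw": 1}]'

```text
clock: 5.08
tcp_pos: [0.586, -0.1426, 0.2331]
tool_rot: [0.977, 0.211, 0.001, 0.0]
force: [0.4, -0.5, 5.1]
grip_width: 0.203
gripper_force: 15.0
```

apply_moves --commands '[{"dp": [3.3, 2.8, 0], "twist": [0, 0, 0], "jaw": 1}, {"dp": [6.4, 5.9, 0.1], "twist": [0, 0, 0], "jaw": 1}, {"dp": [9.2, 9.3, 0.2], "twist": [0, 0, 0], "jaw": 1}, {"dp": [11.7, 12.8, 0.3], "twist": [0, 0, 0], "jaw": 1}, {"dp": [11.7, 12.8, 0.3], "twist": [0, 0, 0], "jaw": 1}]'

```text
clock: 5.7
tcp_pos: [0.5976, -0.1295, 0.2334]
tool_rot: [0.977, 0.212, 0.001, 0.0]
force: [1.0, -0.9, 5.4]
grip_width: 0.198
gripper_force: 15.0
```

apply_moves --commands '[{"dp": [2.1, 3.9, 0], "twist": [0, 0, 0], "jaw": 1}, {"dp": [4.0, 7.8, 0.1], "twist": [0, 0, 0], "jaw": 1}, {"dp": [5.4, 11.9, 0.2], "twist": [0, 0, 0], "jaw": 1}, {"dp": [6.6, 16.1, 0.3], "twist": [0, 0, 0], "jaw": 1}, {"dp": [6.6, 16.1, 0.3], "twist": [0, 0, 0], "jaw": 1}]'

```text
clock: 6.32
tcp_pos: [0.6037, -0.1133, 0.2336]
tool_rot: [0.977, 0.212, 0.001, 0.0]
force: [-2.3, 0.3, 6.2]
grip_width: 0.2
gripper_force: 15.0
```

apply_moves --commands '[{"dp": [0.7, 4.3, 0], "twist": [0, 0, 0], "jaw": 1}, {"dp": [1.2, 8.6, 0.1], "twist": [0, 0, 0], "jaw": 1}, {"dp": [1.1, 13, 0.2], "twist": [0, 0, 0], "jaw": 1}, {"dp": [0.8, 17.3, 0.3], "twist": [0, 0, 0], "jaw": 1}, {"dp": [0.8, 17.3, 0.3], "twist": [0, 0, 0], "jaw": 1}]'

```text
clock: 6.95
tcp_pos: [0.6033, -0.0953, 0.2312]
tool_rot: [0.977, 0.212, -0.001, -0.001]
force: [3.0, 1.5, -8.9]
grip_width: 0.205
gripper_force: 15.0
```

The screw's weight now hangs on the fingers, since fz went from +6 to -9 N. The thread ended at about 100° backward, so I'll lower it.

apply_moves --commands '[{"dp": [0, 0, -2], "twist": [0, 0, 0], "jaw": 1}, {"dp": [0, 0, -4], "twist": [0, 0, 0], "jaw": 1}, {"dp": [0, 0, -5], "twist": [0, 0, 0], "jaw": 1}, {"dp": [0, 0, -6], "twist": [0, 0, 0], "jaw": 1}, {"dp": [0, 0, -6], "twist": [0, 0, 0], "jaw": 1}]'

```text
clock: 7.58
tcp_pos: [0.6043, -0.0971, 0.2286]
tool_rot: [0.977, 0.211, 0.001, 0.001]
force: [-1.9, 0.0, 5.4]
grip_width: 0.204
gripper_force: 15.0
```

apply_moves --commands '[{"dp": [0.4, -8.7, -0.2], "twist": [0, 0, 0], "jaw": 1}, {"dp": [-0.8, -17.3, -0.3], "twist": [0, 0, 0], "jaw": 1}, {"dp": [-3.4, -25.6, -0.5], "twist": [0, 0, 0], "jaw": 1}, {"dp": [-7.4, -33.4, -0.7], "twist": [0, 0, 0], "jaw": 1}, {"dp": [-12.7, -40.3, -0.8], "twist": [0, 0, 0], "jaw": 1}, {"dp": [-19.1, -46.2, -1.0], "twist": [0, 0, 0], "jaw": 1}, {"dp": [-19.1, -46.2, -1.0], "twist": [0, 0, 0], "jaw": 1}]'

```text
clock: 8.45
tcp_pos: [0.585, -0.1437, 0.2276]
tool_rot: [0.978, 0.211, 0.001, 0.001]
force: [-0.9, 0.6, 6.7]
grip_width: 0.202
gripper_force: 15.0
```

apply_moves --commands '[{"dp": [-7.4, -4.6, 0], "twist": [0, 0, 0], "jaw": 1}, {"dp": [-15.4, -8.0, -0.2], "twist": [0, 0, 0], "jaw": 1}, {"dp": [-24.0, -9.9, -0.3], "twist": [0, 0, 0], "jaw": 1}, {"dp": [-32.7, -10.2, -0.5], "twist": [0, 0, 0], "jaw": 1}, {"dp": [-41.3, -9.1, -0.7], "twist": [0, 0, 0], "jaw": 1}, {"dp": [-49.6, -6.5, -0.9], "twist": [0, 0, 0], "jaw": 1}, {"dp": [-57.3, -2.5, -1.1], "twist": [0, 0, 0], "jaw": 1}, {"dp": [-64.3, 2.9, -1.3], "twist": [0, 0, 0], "jaw": 1}, {"dp": [-70.1, 9.3, -1.5], "twist": [0, 0, 0], "jaw": 1}, {"dp": [-70.1, 9.3, -1.5], "twist": [0, 0, 0], "jaw": 1}]'

```text
clock: 9.7
tcp_pos: [0.5149, -0.1346, 0.226]
tool_rot: [0.977, 0.211, 0.001, 0.001]
force: [-1.4, -0.7, 8.2]
grip_width: 0.202
gripper_force: 15.0
```

apply_moves --commands '[{"dp": [-4.7, 7.3, 0], "twist": [0, 0, 0], "jaw": 1}, {"dp": [-8.1, 15.4, 0], "twist": [0, 0, 0], "jaw": 1}, {"dp": [-10.0, 23.9, -0.1], "twist": [0, 0, 0], "jaw": 1}, {"dp": [-10.3, 32.6, -0.3], "twist": [0, 0, 0], "jaw": 1}, {"dp": [-9.2, 41.2, -0.5], "twist": [0, 0, 0], "jaw": 1}, {"dp": [-6.6, 49.5, -0.7], "twist": [0, 0, 0], "jaw": 1}, {"dp": [-2.5, 57.3, -0.9], "twist": [0, 0, 0], "jaw": 1}, {"dp": [2.8, 64.2, -1.1], "twist": [0, 0, 0], "jaw": 1}, {"dp": [9.2, 70.1, -1.3], "twist": [0, 0, 0], "jaw": 1}, {"dp": [9.2, 70.1, -1.3], "twist": [0, 0, 0], "jaw": 1}]'

```text
clock: 10.95
tcp_pos: [0.5247, -0.0635, 0.2245]
tool_rot: [0.977, 0.211, 0.001, 0.001]
force: [-0.1, 1.1, 8.3]
grip_width: 0.205
gripper_force: 15.0
```

apply_moves --commands '[{"dp": [7.3, 4.7, 0], "twist": [0, 0, 0], "jaw": 1}, {"dp": [15.4, 8.0, 0], "twist": [0, 0, 0], "jaw": 1}, {"dp": [23.9, 9.9, -0.2], "twist": [0, 0, 0], "jaw": 1}, {"dp": [32.6, 10.3, -0.4], "twist": [0, 0, 0], "jaw": 1}, {"dp": [41.2, 9.1, -0.5], "twist": [0, 0, 0], "jaw": 1}, {"dp": [49.6, 6.5, -0.7], "twist": [0, 0, 0], "jaw": 1}, {"dp": [57.3, 2.5, -0.9], "twist": [0, 0, 0], "jaw": 1}, {"dp": [64.2, -2.8, -1.1], "twist": [0, 0, 0], "jaw": 1}, {"dp": [70.1, -9.2, -1.3], "twist": [0, 0, 0], "jaw": 1}, {"dp": [70.1, -9.2, -1.3], "twist": [0, 0, 0], "jaw": 1}]'

```text
clock: 12.2
tcp_pos: [0.5948, -0.074, 0.2231]
tool_rot: [0.978, 0.211, 0.001, 0.001]
force: [-0.0, -0.6, 7.0]
grip_width: 0.202
gripper_force: 15.0
```

apply_moves --commands '[{"dp": [4.7, -7.4, 0], "twist": [0, 0, 0], "jaw": 1}, {"dp": [8.0, -15.4, -0.2], "twist": [0, 0, 0], "jaw": 1}, {"dp": [9.9, -24.0, -0.4], "twist": [0, 0, 0], "jaw": 1}, {"dp": [10.3, -32.7, -0.6], "twist": [0, 0, 0], "jaw": 1}, {"dp": [10.3, -32.7, -0.6], "twist": [0, 0, 0], "jaw": 1}, {"dp": [10.3, -32.7, -0.6], "twist": [0, 0, 0], "jaw": 1}, {"dp": [10.3, -32.7, -0.6], "twist": [0, 0, 0], "jaw": 1}, {"dp": [10.3, -32.7, -0.6], "twist": [0, 0, 0], "jaw": 1}]'

```text
clock: 13.2
tcp_pos: [0.6045, -0.1068, 0.2224]
tool_rot: [0.978, 0.211, 0.001, 0.001]
force: [-0.1, -1.1, 5.3]
grip_width: 0.204
gripper_force: 15.0
```

```bash
python3 - <<'E'
from cell import *
import cv2
o=observe();print(o['tcp_pos'],o['force'],o['gripper_force'],abs(o['joint_velocities']).max())
ims=[capture(n)[0] for n in("wrist","side")]
w=cv2.resize(ims[0],(400,300));s=cv2.resize(ims[1],(400,300))
cv2.imwrite("pics/c2.png",cv2.hconcat([w,s])[:,:,::-1])
E
```

```text
[ 0.60454518 -0.10678878  0.22244713] [-0.08755658 -1.07886125  5.34523265] 15.001764495391399 0.002244275417432458
```

View pics/c2.png

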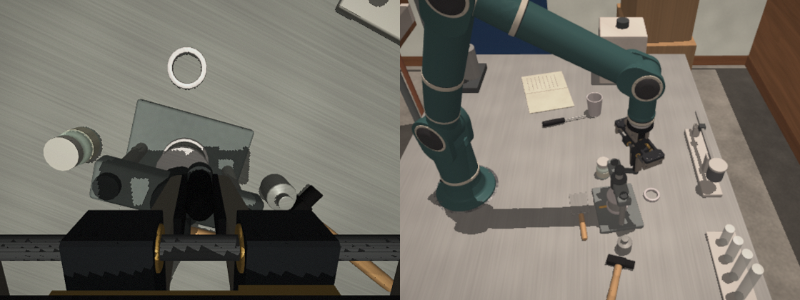

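The handle is held between the fingers (wrist view, about (200,190)) and the bystanders haven't moved. The 11.3 mm total descent matches the drop plus one turn, so I'm handing it in.

```bash
python3 -c "
from cell import *
print(sign_off())"
```

```text
the job is handed in; nothing more can be done
None
```

I turned the screw backward until it dropped off the thread (about 100° back), then one full turn forward, and handed the job in at about 13 s with the handle still gripped at 15 N and at rest; sign-off returned no verdict.

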